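# Fill the stud jar through the swing funnel

### The arm

A 7-joint arm with a two-finger parallel gripper is mounted at the origin on a cart in front of the work surface, level with it; the furniture and walls round the work are solid. World frame = base frame: x ahead of the robot, y to its left, z up, the work surface at z = 0. Lengths are in m, angles in rad, forces in N, time in s.
With the tool pointing down it reaches from about 0.4 to 0.875 m from the base axis. Payload 19.3 kg.
Tool frame: the origin (TCP) lies midway between the tips of the shut fingers; the grasp point (between the pads) lies 19 mm behind it; z points along the fingers, y is the line along which they close (so a half turn about z gives the same grasp; the last joint's range is limited). The gripper opens to 85 mm and grips with 20 to 120 N. Pads are 22 mm wide; open, the fingers measure 114 mm over their backs; the gripper's body (76 mm by 85 mm) begins 54 mm behind the grasp point. The pads swing forward as they close: fully open they stand 13 mm farther back than shut.
Start: joints at [1.255, 0.521, -0.036, 1.599, 0.021, 1.021, -0.113], TCP at [0.152, -0.606, 0.231] pointing down, gripper open.
Joint ranges: [-2.91, 2.91], [-0.3, 2.13], [-1.5, 1.42], [0.17, 2.43], [-1.26, 4.41], [0.16, 1.93], [-2.52, 2.52]. Speed limits (rad/s): [1.89, 1.89, 2.39, 2.39, 3.01, 3.01, 3.01].

### API

Orientations are given as a unit quaternion [x, y, z, w].
In Python, from station import env, effector, read_state, cams gives the robot as it stands. Calls block until the motion is done:
- env.movep(position, orientation): joint-space move of the TCP to a pose.
- env.line_to(position, rotation=None, vel=0.15, stop_force=None): straight line of the TCP; rotation=None keeps the orientation; vel is the mean speed in m/s. With stop_force (N) it stops when the force on the tool has changed by that much, and returns True; else False.
- env.set_joints(angles): joint-space move.
- effector.grip(opening, grip_force=None): opening from 0.0 (shut) to 1.0 (fully open); grip_force is the grip in N (None keeps the last); returns when the fingers have stopped.
- env.pause(seconds).
- env.ik(position, orientation): joint angles nearest the present ones, or None.
- read_state(): the state.
- cams.grab_frame(name): name is "scene" or "top"; returns (picture, depth): 420x560x3 uint8, red, green, blue; 420x560 float32, m along the optical axis (not along the pixel's ray), 0 where there is no reading.
- cams.camera_params(name): a dict with "fov_y" (degrees; the focal length in pixels is half the picture's height over the tangent of half this angle, whatever the lens; pixels are square), "cx", "cy" (the principal point, pixels), "extrinsics" (4x4, takes a point from world to camera coordinates). Camera axes: x right, y up, looking along -z (the intrinsics and any distortion apply to the point x, -y, -z); pixel columns grow to the right and rows downward; lengths in m; the calibration is good to about 2 mm. A picture is of the moment at which its call begins. camera_params takes no time and is no camera call.
A pose or a line that the arm cannot do raises env.Unreachable and nothing moves.
- env.hand_in(): hands the job in; it is judged then, once.
The state is a dict: "clock": time; "q": joint angles; "dq": joint speeds; "tau": joint torques, N m; "tcp_pos": TCP position; "tcp_rot": TCP orientation; "wrist_force": force on the tool from outside, world axes, zero at the start; "torque": the same for the moment, N m; "gripper_width": opening from 0.0 (shut) to 1.0 (fully open); "finger_force": force on a finger pad.
Only numpy, scipy, OpenCV 4.12 (cv2) and the standard library are available. Lean on these libraries where they do the work, as an engineer would, in place of code of your own. Each camera call takes 0.05 s, during which the arm holds its last target. There are 200 camera calls.

### The job

Swing the funnel on the filling stand by its arm until its spout is centred over the jar, then lift the scoop and tip it over the funnel so that all six brass studs run through into the jar. Leave the funnel over the jar and set the emptied scoop back down flat on the bench, without disturbing the white glue jar, the thread spool or the flat wooden block.

Things in the scene. Friction and masses are not known exactly. Their poses are not given: they have to be found in the camera images.
- funnel_arm (a joint): the stand's upper arm, carrying the funnel, swinging level about the upright post; rad, 0 = pointing along the stand's own -x, growing clockwise seen from above (towards the stand's +y); range -0.6 to 1.3. Stiff with friction (0.25 N m, some 1.3 N at the knob): it stays where it is let go
- jar_bracket (a joint): the lower bracket of the stand, clamped fast at some angle with the jar on it; same axis, zero and sense as funnel_arm, so the funnel stands exactly over the jar when both values are equal
- filling_stand: steel stand fixed to the bench: base plate 130 x 130 x 10 mm with an upright 20 mm post on its centre, 167 mm high with the arm's clamp nut. Origin: on the post's axis at the bench surface; z up, x and y along the sides of the plate. Lower bracket and upper arm turn on the post, both 120 mm from its axis to the axis of jar and funnel
- swing_knob (a point): black upright round knob, 20 mm in diameter, on the outer end of the funnel arm, 195 mm from the post axis; this point lies on the knob's axis at the height to grip (172 mm above the bench; the knob reaches from 141 to 189 mm). The flat bar below it is 14 mm wide, its top at 141 mm; the funnel's rim is 17 mm away from the axis on the side towards the post
- funnel_mouth (a point): centre of the mouth of the steel funnel, in the plane of its rim, 180 mm above the bench; mouth 112 mm inside, 116 mm outside diameter, cone sides falling about 52 degrees to the spout
- funnel_spout (a point): centre of the lower end of the funnel's spout, 115 mm above the bench; spout 35 mm inside, 39 mm outside diameter
- jar_mouth (a point): centre of the mouth of the clear straight-sided jar held on the lower bracket, 105 mm above the bench (10 mm below the spout's end); inside diameter 52 mm, outside 58 mm
- jar_floor (a point): centre of the jar's inner floor, 34 mm above the bench, 71 mm below its mouth; z up
- scoop: loose flat aluminium scoop, 220 g, standing on the bench. Origin: centre of its flat part's underside; x to its open spout, z up. Floor 3 mm thick, from x -50 to +50 mm, 84 mm wide, then tapering to the open spout end at x +85 mm, about 45 mm wide inside, no sill. Side and rear walls 26 mm high. Wooden grip bar above it, carried by an upright behind the rear wall
- scoop_grip (a point): point in the scoop's flat-sided wooden grip bar, 72 mm above its underside, 10 mm behind its origin. Bar 14 mm thick (along the scoop's y), 24 mm high (z 60 to 84 mm), running along x from -60 to +25 mm over the middle, free space under it; close the fingers across the 14 mm
- scoop_lip (a point): middle of the edge of the scoop's open spout (85 mm ahead of the origin, on the floor's upper face)
- jar_white: squat white glue jar with a wooden brush handle standing out of its lid, 42 mm wide, 92 mm high, loose bystander; origin at its underside
- spool: spool of white thread with black ends, standing to the right near the front edge of the bench, 42 mm wide, 56 mm high, loose bystander; origin at its underside
- wood_block: flat orange-brown wooden block, 58 x 96 x 18 mm, lying near the front edge of the bench on the left, loose bystander; origin at its underside
- stud_0_mid (a point): middle of brass button stud 1 of 6 (ball head 13 mm on a foot 11 mm wide, 18.5 mm high, 12 g, loose, starts standing in the scoop on its foot; it topples and rolls or slides out once the scoop is tipped about 40 to 50 degrees); point 10 mm above its foot
- stud_1_mid (a point): middle of brass button stud 2 of 6 (ball head 13 mm on a foot 11 mm wide, 18.5 mm high, 12 g, loose, starts standing in the scoop on its foot; it topples and rolls or slides out once the scoop is tipped about 40 to 50 degrees); point 10 mm above its foot
- stud_2_mid (a point): middle of brass button stud 3 of 6 (ball head 13 mm on a foot 11 mm wide, 18.5 mm high, 12 g, loose, starts standing in the scoop on its foot; it topples and rolls or slides out once the scoop is tipped about 40 to 50 degrees); point 10 mm above its foot
- stud_3_mid (a point): middle of brass button stud 4 of 6 (ball head 13 mm on a foot 11 mm wide, 18.5 mm high, 12 g, loose, starts standing in the scoop on its foot; it topples and rolls or slides out once the scoop is tipped about 40 to 50 degrees); point 10 mm above its foot
- stud_4_mid (a point): middle of brass button stud 5 of 6 (ball head 13 mm on a foot 11 mm wide, 18.5 mm high, 12 g, loose, starts standing in the scoop on its foot; it topples and rolls or slides out once the scoop is tipped about 40 to 50 degrees); point 10 mm above its foot
- stud_5_mid (a point): middle of brass button stud 6 of 6 (ball head 13 mm on a foot 11 mm wide, 18.5 mm high, 12 g, loose, starts standing in the scoop on its foot; it topples and rolls or slides out once the scoop is tipped about 40 to 50 degrees); point 10 mm above its foot
There are look-alikes about, which are no part of the job. Leave any green look-alike of the scoop alone.

How it is judged:
By the outcome, as a careful person would: the job done as asked, in the order asked, and still so for the second after the job is handed in, with the robot touching nothing.
It also fails if it takes over 72 s, if anything falls off the work surface, if the arm or the gripper's body presses on something with over 40 N, if the wrist force passes 120 N, or if a joint passes its speed limit or range.

## Working session

There is one attempt and no reset: what is moved stays moved. The work goes in short steps, each a Python script; the robot and the scene stay as the last script left them, time stands still between calls to the robot, and variables do not carry over. Pictures are saved under pics/ and viewed, at most 10 in all, crops included, and the job is handed in when it is done.

```bash
ls; mkdir -p pics; python3 - <<'E'
from station import env, effector, read_state, cams
import cv2,numpy as np
for n in ["scene","top"]:
    p,d=cams.grab_frame(n); np.savez(f"pics/{n}0.npz",p=p,d=d)
    cv2.imwrite(f"pics/{n}0.png",cv2.resize(p[:,:,::-1],(784,588),interpolation=cv2.INTER_CUBIC))
    c=cams.camera_params(n);print(n,{k:(np.round(v,3).tolist() if k=="extrinsics" else v) for k,v in c.items()}, (d==0).mean())
s=read_state();print(s)
E
```

```text
pics
scene {'fov_y': 42.00840274739626, 'cx': 269.00977800808124, 'cy': 217.09442147724255, 'extrinsics': [[-0.681, -0.732, -0.025, 0.357], [0.319, -0.327, 0.889, -0.295], [-0.659, 0.598, 0.457, -1.072], [0.0, 0.0, 0.0, 1.0]]} 0.01538265306122449
top {'fov_y': 45.699095062360655, 'cx': 271.54170303044185, 'cy': 213.55929415433644, 'extrinsics': [[0.019, -1.0, 0.012, -0.077], [0.983, 0.02, 0.181, -0.578], [-0.182, 0.008, 0.983, -1.576], [0.0, 0.0, 0.0, 1.0]]} 0.004111394557823129
{'clock': 0.1, 'q': array([ 1.25479222,  0.52196691, -0.03635615,  1.59992207,  0.02117159,
        1.02111047, -0.11280885]), 'dq': array([ 6.26224914e-04, -2.70615307e-04, -4.82921359e-04, -1.70732426e-03,
        1.66384004e-03,  8.57791871e-04,  4.84034558e-05]), 'tau': array([ 5.20924194e-03, -9.28483057e+01,  1.98513642e+00, -3.70532906e+01,
        1.82589737e-02,  5.32791310e-03,  3.14546844e-05]), 'tcp_pos': array([ 0.15200526, -0.60593007,  0.23078553]), 'tcp_rot': array([ 9.92457546e-01,  1.22587752e-01, -7.89925680e-05, -5.05672512e-04]), 'wrist_force': array([-0.23502297,  0.15093829, -0.17338026]), 'torque': array([0.01005425, 0.03174525, 0.02629187]), 'finger_force': 0.0, 'gripper_width': 1.0023291810942978}
```

View pics/scene0.png

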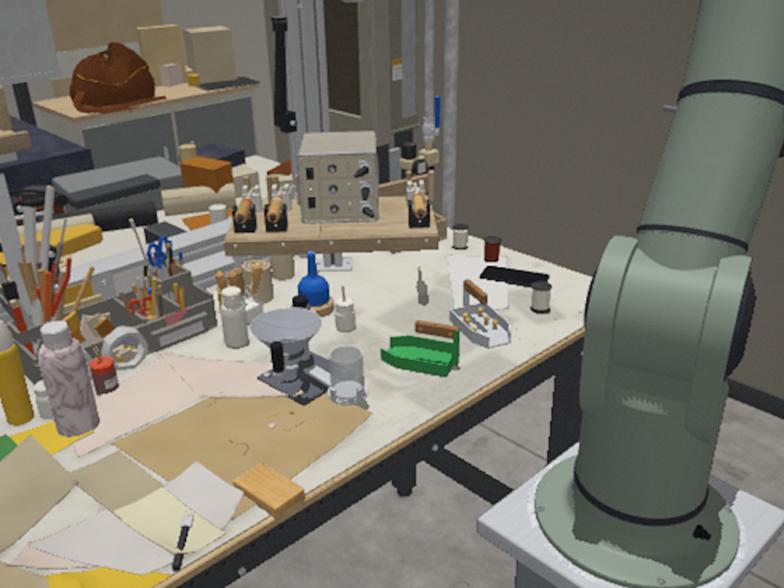

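View pics/top0.png

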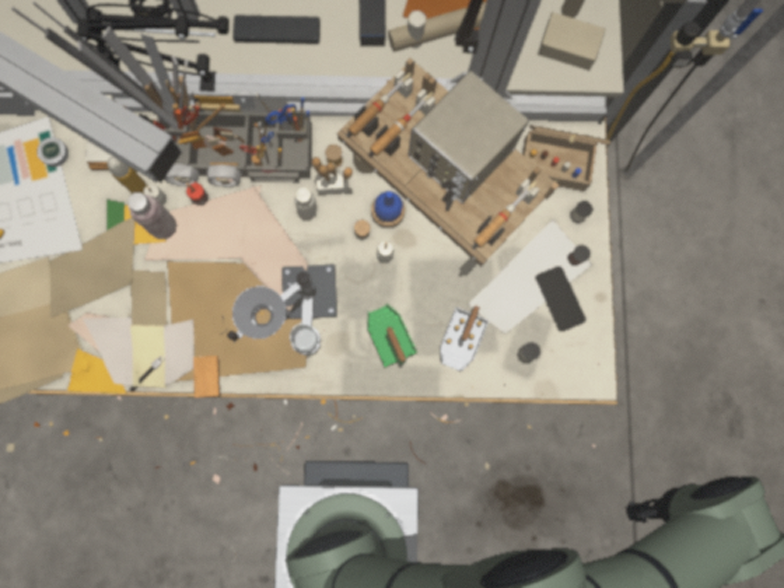

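The top view (1.4x scale) shows the post at (304,285), funnel (259,312), knob (233,336) and jar (305,340). The real scoop is at (463,340) with its spout towards the front edge, and the green decoy is at (390,335). Next I'll turn these into world coordinates.

```bash
cat > h.py <<'E'
from station import env, effector, read_state, cams
import cv2,numpy as np
from scipy.spatial.transform import Rotation as R
def cam(n):
    c=cams.camera_params(n);f=210/np.tan(np.radians(c["fov_y"])/2);return f,c["cx"],c["cy"],np.array(c["extrinsics"])
def rays(n,uv):
    f,cx,cy,E=cam(n);uv=np.atleast_2d(uv).astype(float)
    d=np.c_[(uv[:,0]-cx)/f,-(uv[:,1]-cy)/f,-np.ones(len(uv))]
    return -E[:3,:3].T@E[:3,3], d@E[:3,:3]
def plane(n,uv,z):
    o,d=rays(n,uv);return o+d*((z-o[2])/d[:,2])[:,None]
def cloud(n,depth):
    v,u=np.mgrid[0:420,0:560];o,d=rays(n,np.c_[u.ravel(),v.ravel()])
    return (o+d*depth.reshape(-1,1)).reshape(420,560,3)
def proj(n,X):
    f,cx,cy,E=cam(n);p=np.atleast_2d(X)@E[:3,:3].T+E[:3,3];return np.c_[cx-f*p[:,0]/p[:,2],cy+f*p[:,1]/p[:,2]]
def twoview(a,b): # top pixel, scene pixel -> point, gap
    (o1,d1),(o2,d2)=rays("top",a),rays("scene",b);d1=d1[0];d2=d2[0]
    s=np.linalg.lstsq(np.c_[d1,-d2],o2-o1,rcond=None)[0];p,q=o1+s[0]*d1,o2+s[1]*d2
    return (p+q)/2,np.linalg.norm(p-q)
E
python3 - <<'E'
from h import *
np.set_printoptions(precision=4,suppress=True)
for n,pts in [("top",dict(post=(304,280),funnelrimL=(235,312),knob=(232,335),jar=(305,338),bar=(470,322),bench=(420,300),scoopfloor=(452,352),spool=(528,352),white=(385,250),block=(205,375))),("scene",dict(knob=(278,345),bar=(475,290),bench=(400,300),funnelL=(252,325),jar=(347,350),block=(265,485),white=(344,300),spool=(541,287)))]:
    z=np.load(f"pics/{n}0.npz");C=cloud(n,z["d"])
    for k,(u,v) in pts.items(): print(n,k,C[int(v/1.4),int(u/1.4)])
    img=z["p"]
    x0,y0,x1,y1=(155,180,395,275) if n=="top" else (170,195,410,300)
    cv2.imwrite(f"pics/{n}crop.png",cv2.resize(img[y0:y1,x0:x1,::-1],None,fx=3.3,fy=3.3,interpolation=cv2.INTER_CUBIC))
E
```

```text
top post [0.5966 0.1023 0.1688]
top funnelrimL [0.5246 0.2489 0.1755]
top knob [0.4705 0.2478 0.1955]
top jar [0.4879 0.1109 0.0348]
top bar [ 0.5249 -0.2691  0.0823]
top bench [ 0.5904 -0.1624 -0.0036]
top scoopfloor [ 0.4657 -0.2366  0.0009]
top spool [ 0.4627 -0.4071  0.0605]
top white [ 0.6974 -0.0746  0.0614]
top block [0.3995 0.3395 0.0237]
scene knob [0.4673 0.2499 0.1874]
scene bar [ 0.5184 -0.2657  0.0793]
scene bench [ 0.711 -0.241 -0.002]
scene funnelL [0.5652 0.2291 0.175 ]
scene jar [0.5055 0.0866 0.093 ]
scene block [0.3986 0.3411 0.0161]
scene white [ 0.6992 -0.0721  0.0635]
scene spool [ 0.4622 -0.4107  0.0539]
```

View pics/topcrop.png

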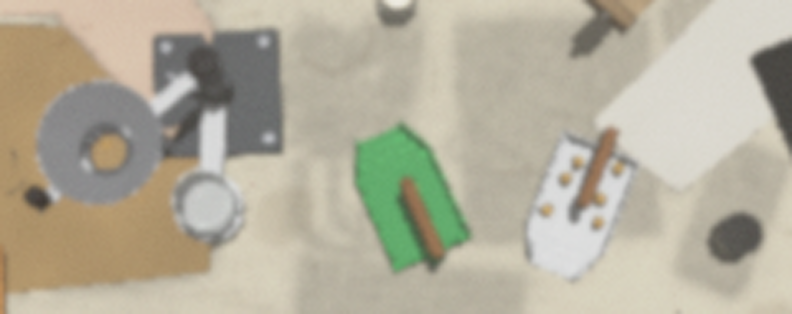

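View pics/scenecrop.png

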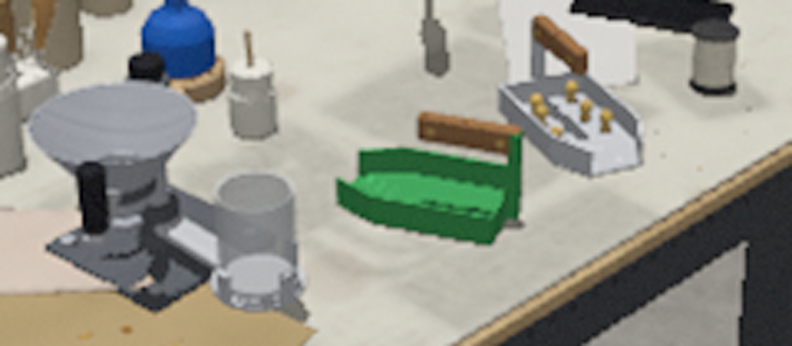

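The crops show the funnel rim centred at (100,143), knob at (38,197), and jar mouth at about (209,205) in the top crop. The scoop's bar runs from (612,132) to (578,212), and its spout points down at about (550,270). Next come the fits.

```bash
python3 - <<'E'
from h import *
np.set_printoptions(precision=4,suppress=True)
T=np.load("pics/top0.npz");S=np.load("pics/scene0.npz")
CT=cloud("top",T["d"]);CS=cloud("scene",S["d"])
def near(C,x,y,r,z0,z1): return (np.hypot(C[...,0]-x,C[...,1]-y)<r)&(C[...,2]>z0)&(C[...,2]<z1)
def med(C,m): return m.sum(),np.median(C[m],0),(C[m].min(0)+C[m].max(0))/2
print("knob top",med(CT,near(CT,.47,.248,.02,.17,.2)),med(CS,near(CS,.47,.248,.02,.15,.2)))
print("post",med(CT,near(CT,.597,.1,.018,.155,.2)),med(CS,near(CS,.597,.1,.02,.12,.2)))
# funnel rim circle fits by outer contour
for n,C in(("top",CT),("scene",CS)):
    m=near(C,.52,.21,.075,.11,.2).astype(np.uint8)
    c=max(cv2.findContours(m,cv2.RETR_EXTERNAL,cv2.CHAIN_APPROX_NONE)[0],key=cv2.contourArea)[:,0]
    m2=near(C,.53,.2,.085,.165,.187); P=C[m2]
    P=P[P[:,2]>.174]
    A=np.c_[2*P[:,:2],np.ones(len(P))];s=np.linalg.lstsq(A,(P[:,:2]**2).sum(1),rcond=None)[0]
    e=plane(n,np.array(cv2.fitEllipse(cv2.convexHull(c))[0]),.18)
    print(n,"funnel",s[:2],np.sqrt(s[2]+s[0]**2+s[1]**2),len(P),"ell",e)
# jar ellipse
print("jar top pix",plane("top",(155+209/3.3,180+205/3.3),.105),plane("top",(155+209/3.3,180+205/3.3),.034),"jar scene mouth",plane("scene",(170+256/3.3,195+191/3.3),.105))
m=near(CS,.49,.1,.06,.05,.11);print("jar cloud scene",m.sum(),C[m].min(0),C[m].max(0))
# plate bolts
print("bolts",plane("top",np.array([(166,46),(264,41),(269,138)])/3.3+[155,180],.012))
# scoop bar
for n,C,I in(("top",CT,T["p"]),("scene",CS,S["p"])):
    m=near(C,.51,-.265,.08,.07,.1);P=C[m];c=P.mean(0);w,V=np.linalg.eigh(np.cov(P[:,:2].T));t=(P[:,:2]-c[:2])@V
    print(n,"bar",len(P),c,V[:,1],t.min(0),t.max(0),P[:,2].max(), (C[m][:,:2].min(0)),C[m][:,:2].max(0))
# scoop body
hsv=cv2.cvtColor(T["p"],cv2.COLOR_RGB2HSV)
m=near(CT,.49,-.25,.10,.012,.04);P=CT[m];print("walls",len(P),P.min(0),P.max(0))
print("walls ends plane z.026 (RL,RR,SL,SR)",plane("top",np.array([(567,136),(636,163),(527,238),(603,262)])/3.3+[155,180],.026),"\nlip",plane("top",np.array([(540,268),(575,280)])/3.3+[155,180],.026))
print("bar ends",plane("top",np.array([(612,131),(577,212)])/3.3+[155,180],.084))
E
```

```text
knob top (np.int64(46), array([0.4714, 0.2476, 0.1865]), array([0.4753, 0.2443, 0.1841])) (np.int64(171), array([0.4641, 0.2534, 0.1718]), array([0.4735, 0.2517, 0.1705]))
post (np.int64(57), array([0.6008, 0.1031, 0.1678]), array([0.6015, 0.104 , 0.1682])) (np.int64(103), array([0.5931, 0.1079, 0.1629]), array([0.5989, 0.1039, 0.1571]))
top funnel [0.5197 0.1976] 0.055606761836750916 256 ell [[0.515  0.2024 0.18  ]]
scene funnel [0.5156 0.1997] 0.059637369524905504 291 ell [[0.4835 0.2354 0.18  ]]
jar top pix [[0.4756 0.0996 0.105 ]] [[0.4844 0.1065 0.034 ]] jar scene mouth [[0.4788 0.1072 0.105 ]]
jar cloud scene 723 [0.4485 0.0775 0.0502] [0.5116 0.1397 0.1069]
bolts [[0.6497 0.1587 0.012 ]
 [0.657  0.0589 0.012 ]
 [0.5566 0.0506 0.012 ]]
top bar 123 [ 0.5237 -0.2708  0.0835] [-0.9272  0.3744] [-0.0068 -0.0426] [0.0076 0.0414] 0.09551775748261093 [ 0.4834 -0.2919] [ 0.5638 -0.2513]
scene bar 125 [ 0.5176 -0.2681  0.0789] [-0.9402  0.3407] [-0.0069 -0.0475] [0.011  0.0406] 0.0859459497481162 [ 0.4784 -0.2912] [ 0.563  -0.2516]
walls 228 [ 0.3989 -0.3207  0.012 ] [ 0.5828 -0.1657  0.038 ]
walls ends plane z.026 (RL,RR,SL,SR) [[ 0.5625 -0.2497  0.026 ]
 [ 0.5364 -0.319   0.026 ]
 [ 0.4588 -0.2098  0.026 ]
 [ 0.4364 -0.2853  0.026 ]] 
lip [[ 0.4292 -0.2228  0.026 ]
 [ 0.418  -0.2575  0.026 ]]
bar ends [[ 0.5584 -0.2865  0.084 ]
 [ 0.4786 -0.2522  0.084 ]]
```

```bash
cat >> h.py <<'E'
post=np.array([.602,.1045])
def down(a): return np.array([np.cos(a/2),np.sin(a/2),0,0])
def knob(th,z=.153,r=.195): return np.array([post[0]+r*np.cos(th),post[1]+r*np.sin(th),z])
E
python3 - <<'E'
from h import *
np.set_printoptions(precision=4,suppress=True)
th=np.radians(132.4)
for off in(0,np.pi):
    print([None if q is None else q for q in (env.ik(knob(t,z),down(t-off)) for t,z in((th,.26),(th,.153),(np.pi,.153),(np.pi,.26)))])
T=np.load("pics/top0.npz");S=np.load("pics/scene0.npz")
CT=cloud("top",T["d"]);CS=cloud("scene",S["d"])
for n,C in(("top",CT),("scene",CS)):
    m=(abs(C[...,0]-.545)<.04)&(abs(C[...,1]-.1)<.03)&(C[...,2]>.013)&(C[...,2]<.1)
    P=C[m]
    for z0 in np.arange(.015,.1,.012):
        k=P[(P[:,2]>=z0)&(P[:,2]<z0+.012)]
        if len(k)>4:print(n,"bracket z",z0,len(k),k.min(0)[:2],k.max(0)[:2],np.median(k,0))
    for z0 in np.arange(.0,.11,.015):
        k=C[(abs(C[...,0]-.485)<.05)&(abs(C[...,1]-.1)<.05)&(C[...,2]>=z0)&(C[...,2]<z0+.015)]
        if len(k)>8:
            s=np.linalg.lstsq(np.c_[2*k[:,:2],np.ones(len(k))],(k[:,:2]**2).sum(1),rcond=None)[0]
            print(n,"jar z",z0,len(k),k.min(0)[:2],k.max(0)[:2],"circ",s[:2],np.sqrt(s[2]+s[:2]@s[:2]))
j=T["p"][225:260,195:240,::-1];k=S["p"][240:295,225:275,::-1]
b=np.zeros((600,800,3),np.uint8);a=cv2.resize(j,None,fx=9,fy=9,interpolation=cv2.INTER_CUBIC);b[:a.shape[0],:a.shape[1]]=a
a=cv2.resize(k,None,fx=7.5,fy=7.5,interpolation=cv2.INTER_CUBIC);b[:a.shape[0],410:410+a.shape[1]]=a
cv2.imwrite("pics/jar.png",b)
E
```

```text
[array([ 0.1697,  0.5329, -1.0805,  1.7746,  0.5133,  1.1499, -0.3327]), array([ 0.1412,  0.7028, -1.0714,  1.8823,  0.7321,  1.014 , -0.5123]), array([ 0.6186,  0.7347, -1.411 ,  2.1468,  0.8649,  1.0545,  0.3076]), array([ 0.6429,  0.3679, -1.2664,  2.0276,  0.4098,  1.0376,  0.7503])]
[array([-1.2988,  0.5321,  1.021 ,  1.8437, -0.5184,  1.0615, -2.4764]), array([-1.1524,  0.6263,  0.8026,  1.9464, -0.6091,  0.8284, -2.4155]), array([ 0.1692,  0.3914, -0.6896,  2.1637,  0.3832,  0.7066, -2.3504]), array([ 0.3919,  0.2454, -0.9085,  2.0355,  0.235 ,  0.9663, -2.2078])]
top bracket z 0.015 25 [0.5329 0.0717] [0.5781 0.128 ] [0.5609 0.0971 0.0178]
top bracket z 0.027 134 [0.5051 0.0826] [0.585  0.1212] [0.5485 0.1067 0.0337]
top bracket z 0.039 20 [0.5066 0.0944] [0.5838 0.1173] [0.5501 0.105  0.0409]
top bracket z 0.063 7 [0.5052 0.0955] [0.5097 0.1239] [0.5087 0.1112 0.073 ]
top bracket z 0.08700000000000001 8 [0.506  0.0971] [0.5092 0.1221] [0.5089 0.1075 0.0937]
top jar z 0.0 318 [0.4351 0.05  ] [0.5348 0.1498] circ [0.4868 0.1044] 0.049896167149616276
top jar z 0.015 50 [0.4374 
[... 914 characters left out ...]
] [0.5112 0.1179] [0.5067 0.1024 0.0923]
scene jar z 0.0 411 [0.435  0.0512] [0.5349 0.15  ] circ [0.4853 0.1066] 0.0413847523539751
scene jar z 0.015 95 [0.4399 0.0755] [0.5332 0.1425] circ [0.4854 0.1054] 0.03576003011543849
scene jar z 0.03 172 [0.4436 0.0778] [0.5347 0.1435] circ [0.4892 0.1017] 0.03849660716232817
scene jar z 0.045 146 [0.4462 0.0727] [0.4984 0.1416] circ [0.4806 0.1071] 0.02838196533063835
scene jar z 0.06 133 [0.4493 0.0848] [0.5001 0.137 ] circ [0.4804 0.1072] 0.027203079070196545
scene jar z 0.075 221 [0.4502 0.0775] [0.5089 0.1379] circ [0.4804 0.1073] 0.02733209870939142
scene jar z 0.09 275 [0.4499 0.0779] [0.5116 0.1376] circ [0.4808 0.1073] 0.027304641198897455
```

View pics/jar.png

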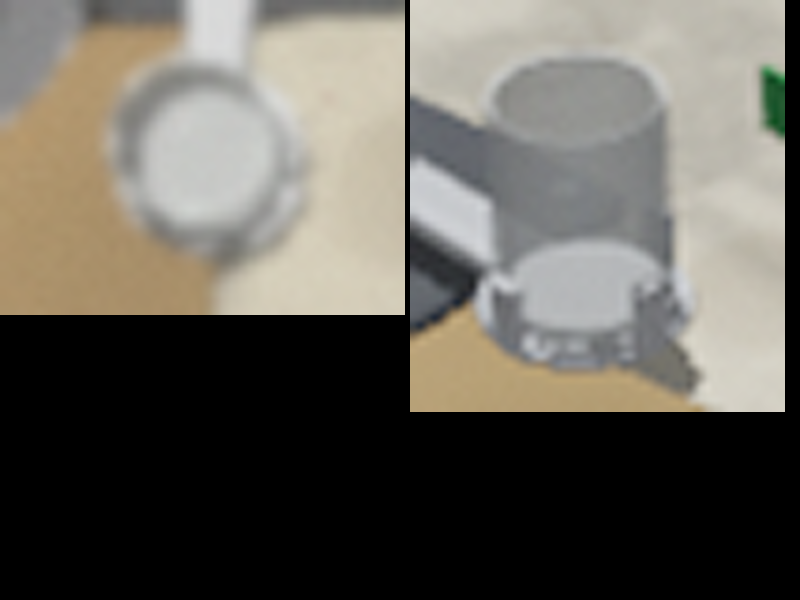

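The picture shows the jar mouth ellipse, with the bracket coming straight off the post. The depth circle fits from both views agree on the jar axis at (0.482, 0.107), so the target angle is about 178.7°. Next I'll move above the knob, check, then grip and swing.

```bash
python3 - <<'E'
from h import *
np.set_printoptions(precision=4,suppress=True)
th=np.radians(132.2)
env.movep(knob(th,.27),down(th)); effector.grip(0.6,20)
s=read_state();print(s["clock"],s["tcp_pos"],s["gripper_width"])
hit=env.line_to(knob(th),vel=.1,stop_force=12);s=read_state();print(hit,s["clock"],s["tcp_pos"],s["wrist_force"],s["q"])
if not hit:
    effector.grip(0,20);s=read_state();print(s["clock"],s["gripper_width"],s["finger_force"],s["wrist_force"])
for n in("scene","top"):
    p,d=cams.grab_frame(n)
    cv2.imwrite(f"pics/{n}1.png",p[:,:,::-1])
a=cv2.imread("pics/scene1.png")[190:310,150:300];b=cv2.imread("pics/top1.png")[170:270,130:255]
cv2.imwrite("pics/g1.png",np.hstack([cv2.resize(a,(400,320)),cv2.resize(b,(400,320))]))
E
```

```text
3.725 [0.471  0.2489 0.27  ] 0.5994653090326009
False 5.0417 [0.4712 0.2491 0.1535] [0.0459 0.567  0.464 ] [ 0.0828  0.6539 -0.9678  1.8826  0.6576  0.9615 -0.4527]
5.4167 0.2243854907414681 20.532638132572174 [-1.1531  0.4823  6.196 ]
```

View pics/g1.png

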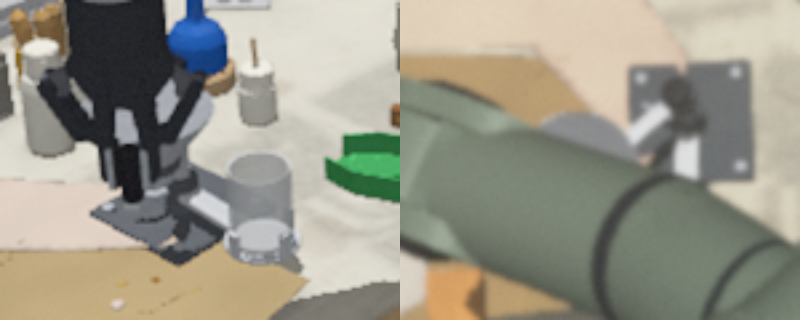

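The pads hold the knob at (130,170) in the left crop. The opening is 19 mm, which fits the 20 mm knob. Now the swing.

```bash
python3 - <<'E'
from h import *
np.set_printoptions(precision=4,suppress=True)
A=np.radians(np.linspace(132.2,178.7,9)[1:])
for t in A:
    env.line_to(knob(t),down(t),vel=.09);s=read_state();print(round(s["clock"],2),s["tcp_pos"],s["wrist_force"],s["gripper_width"])
effector.grip(0.6);env.line_to(knob(t,.27),vel=.15)
env.movep([.45,-.10,.30],down(np.radians(158)));s=read_state();print(s["clock"],s["q"])
T={}
for n in("scene","top"):
    p,d=cams.grab_frame(n);np.savez(f"pics/{n}2.npz",p=p,d=d);C=cloud(n,d)
    for nm,x,y,r,z0,z1 in(("rim",.482,.107,.075,.174,.187),("knob",.407,.1085,.018,.15,.2),("jar",.482,.107,.04,.05,.104)):
        k=C[(np.hypot(C[...,0]-x,C[...,1]-y)<r)&(C[...,2]>z0)&(C[...,2]<z1)]
        if len(k)<8: continue
        q=np.linalg.lstsq(np.c_[2*k[:,:2],np.ones(len(k))],(k[:,:2]**2).sum(1),rcond=None)[0]
        print(n,nm,len(k),"med",np.median(k,0),"circ",q[:2],np.sqrt(q[2]+q[:2]@q[:2]))
a=cv2.resize(np.load("pics/scene2.npz")["p"][190:310,150:300,::-1],(400,320));b=cv2.resize(np.load("pics/top2.npz")["p"][170:270,130:255,::-1],(400,320))
cv2.imwrite("pics/g2.png",np.hstack([a,b]))
E
```

```text
5.88 [0.4572 0.2346 0.1533] [ 0.5574 -2.1038  5.4561] 0.23003619824850927
6.25 [0.4449 0.2191 0.1534] [ 1.2376 -2.0692  6.0802] 0.22801830562065978
6.62 [0.4343 0.2024 0.1533] [ 3.4845 -2.3171  5.3302] 0.22525324189827756
6.98 [0.4255 0.1847 0.1533] [ 5.033  -3.9208  5.0616] 0.22691847574105256
7.35 [0.4184 0.1664 0.1534] [ 7.5355 -3.4666  2.8255] 0.225324170862497
7.72 [0.4133 0.1474 0.1534] [10.414  -3.3659  1.4511] 0.22823558191179477
8.08 [0.4102 0.1281 0.1534] [12.1849 -1.942  -1.8668] 0.2307073636068589
8.45 [0.4089 0.1087 0.1534] [13.9754 -0.7725 -3.7368] 0.22335207842552857
10.6583 [ 1.1137  0.4422 -1.339   1.8823  0.4642  1.1913  0.8026]
scene rim 258 med [0.501  0.0969 0.1772] circ [0.479  0.1072] 0.055977824975727904
scene knob 155 med [0.4005 0.1122 0.173 ] circ [0.406  0.1084] 0.008645565775364836
scene jar 610 med [0.4652 0.119  0.0813] circ [0.4805 0.1075] 0.027464249751845665
top rim 263 med [0.4889 0.1129 0.1784] circ [0.4823 0.1075] 0.05452533809065008
top knob 46 med [0.4067 0.1074 0.1874] circ [0.408  0.1078] 0.007507782911953929
```

View pics/g2.png

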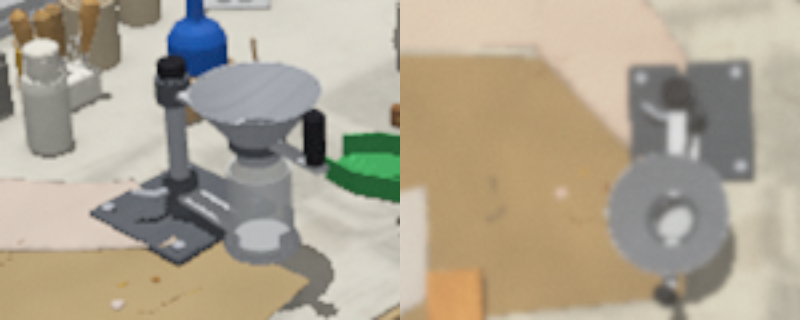

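The funnel at (0.481,0.107) sits over the jar at (0.482,0.107) to within 1 mm, and it stayed put after release. Next I'll plan the scoop grasp and pour.

```bash
cat >> h.py <<'E'
fun=np.array([.481,.107]); U0=np.radians(159.); org0=np.array([.504,-.263,0.])
GX=-.010
def grasp(al,sg):
    z=np.array([np.sin(al),0,-np.cos(al)]);y=np.array([0,sg,0.]);return np.c_[np.cross(y,z),y,z]
def tool(org,u,p,al,sg): # scoop pose -> tcp pos, quat
    Rs=R.from_euler("ZY",[u,p]).as_matrix();G=grasp(al,sg)
    return org+Rs@(np.array([GX,0,.072])+.019*G[:,2]),R.from_matrix(Rs@G).as_quat()
def lip(L,u,p,al,sg): # scoop pose with its lip at L
    Rs=R.from_euler("ZY",[u,p]).as_matrix();return tool(np.asarray(L)-Rs@[.085,0,.003],u,p,al,sg)
E
python3 - <<'E'
from h import *
np.set_printoptions(precision=2,suppress=True)
lo=np.array([-2.91,-.3,-1.5,.17,-1.26,.16,-2.52]);hi=np.array([2.91,2.13,1.42,2.43,4.41,1.93,2.52])
for ad in(0,20,35,45):
  for sg in(1,-1):
    al=np.radians(ad);g=[env.ik(*tool(org0+[0,0,h],U0,0,al,sg)) for h in(0,.1)]
    if any(x is None for x in g): print(ad,sg,"no grasp");continue
    for ud in(50,70,90,110,130,159):
        u=np.radians(ud);e=np.array([np.cos(u),np.sin(u)])
        Q=[env.ik(*lip([*(fun-.022*e),z],u,np.radians(p),al,sg)) for z,p in((.25,0),(.25,30),(.195,40),(.188,55),(.188,70))]
        if any(x is None for x in Q): print(ad,sg,ud,[x is not None for x in Q]);continue
        Q=np.array(g+Q);print(ad,sg,ud,"OK margin %.2f"%np.minimum(Q-lo,hi-Q).min(),"step",abs(np.diff(Q,axis=0)).max(1))
E
```

```text
0 1 50 [True, True, True, True, False]
0 1 70 OK margin 0.00 step [0.2  4.08 0.79 0.39 0.62 0.77]
0 1 90 OK margin 0.05 step [0.2  4.27 0.52 0.23 0.54 0.49]
0 1 110 OK margin 0.01 step [0.2  1.61 4.62 0.24 0.43 0.37]
0 1 130 [True, False, True, True, True]
0 1 159 [True, True, True, True, False]
0 -1 50 [True, True, True, True, False]
0 -1 70 OK margin 0.03 step [0.16 1.65 0.61 0.16 1.12 0.2 ]
0 -1 90 OK margin 0.03 step [0.16 1.35 0.53 0.21 0.98 0.32]
0 -1 110 OK margin 0.05 step [0.16 1.07 0.54 0.26 0.3  0.84]
0 -1 130 OK margin 0.20 step [0.16 0.8  0.57 0.3  0.75 0.33]
0 -1 159 [True, True, True, True, False]
20 1 50 OK margin 0.00 step [0.16 4.   2.44 0.34 0.38 0.67]
20 1 70 [False, True, True, True, True]
20 1 90 OK margin 0.01 step [0.16 1.6  4.71 0.27 0.42 0.5 ]
20 1 110 OK margin 0.01 step [0.16 1.59 0.56 4.93 0.44 0.32]
20 1 130 OK margin 0.04 step [0.16 1.59 0.6  0.25 4.9  0.45]
20 1 159 OK margin 0.02 step [0.16 0.47 0.46 1.91 0.49 4.75]
20 -1 50 OK margin 0.15 step [0.15 1.52 0.81 0.2  0.3  1.21]
20 -1 70 OK margin 0.20 step [0.15 1.35 0.67 0.21 0.3  1.09]
20 -1 90 OK mar
[... 875 characters left out ...]
14 0.47 0.43 0.26 0.24 0.5 ]
45 1 50 [False, True, True, True, True]
45 1 70 OK margin 0.07 step [0.13 1.5  4.63 0.3  0.33 0.45]
45 1 90 OK margin 0.01 step [0.13 1.49 0.55 4.98 0.32 0.46]
45 1 110 OK margin 0.05 step [0.13 1.28 0.51 0.24 4.77 0.3 ]
45 1 130 OK margin 0.04 step [0.13 0.89 0.64 0.29 0.34 4.81]
45 1 159 [False, True, True, True, True]
45 -1 50 OK margin 0.01 step [0.15 1.44 1.17 0.35 0.32 0.32]
45 -1 70 OK margin 0.01 step [0.15 1.13 0.64 0.3  0.31 0.3 ]
45 -1 90 OK margin 0.01 step [0.15 0.98 0.45 0.24 0.32 0.27]
45 -1 110 OK margin 0.01 step [0.15 0.9  0.31 0.19 0.3  0.32]
45 -1 130 OK margin 0.01 step [0.15 0.78 0.32 0.18 0.27 0.37]
45 -1 159 [False, True, True, True, True]
```

```bash
python3 - <<'E'
from h import *
np.set_printoptions(precision=4,suppress=True)
al=np.radians(35);k=(al,-1)
env.movep(*tool(org0+[0,0,.12],U0,0,*k));effector.grip(.6)
hit=env.line_to(tool(org0,U0,0,*k)[0],vel=.1,stop_force=10);s=read_state();print(hit,s["clock"],s["tcp_pos"],tool(org0,U0,0,*k)[0],s["wrist_force"])
if not hit:
    effector.grip(0,80);s=read_state();print(s["clock"],s["gripper_width"],s["finger_force"],s["wrist_force"])
    env.line_to(tool(org0+[0,0,.06],U0,0,*k)[0],vel=.06);s=read_state();print(s["clock"],s["gripper_width"],s["wrist_force"],s["torque"])
p,d=cams.grab_frame("scene");p2,_=cams.grab_frame("top")
cv2.imwrite("pics/g3.png",np.hstack([cv2.resize(p[150:290,270:430,::-1],(400,350)),cv2.resize(p2[185:285,265:380,::-1],(400,350))]))
E
```

```text
False 13.2417 [ 0.5035 -0.2628  0.0571] [ 0.5032 -0.2627  0.0564] [ 0.4934 -0.2898 -0.2693]
13.6667 0.15025351365622347 78.3703887462616 [ 0.5322 -1.723   1.1785]
14.8167 0.15272966256673512 [ 0.3693  0.0052 -3.5838] [-0.3895 -0.9202  0.0092]
```

View pics/g3.png

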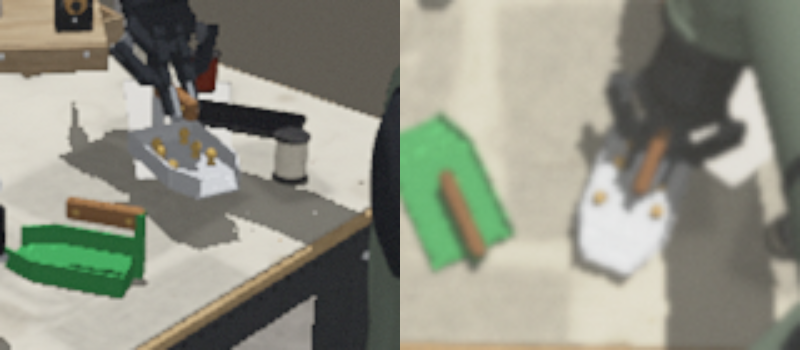

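The scoop is held level with the studs still standing. The lip is near (625,278) in the right crop. I'll check the lip position, then carry the scoop over the funnel.

```bash
python3 - <<'E'
from h import *
np.set_printoptions(precision=4,suppress=True)
print("lip seen",plane("top",(265+225*115/400,185+278*100/350),.065),"model",org0+[.085*np.cos(U0),.085*np.sin(U0),.063])
k=(np.radians(35),-1);u=np.radians(105);e=np.array([np.cos(u),np.sin(u)]);L=fun-.022*e
env.line_to(tool(org0+[0,0,.24],U0,0,*k)[0],vel=.12)
env.line_to(*lip([*(L-.08*e),.26],u,0,*k),vel=.12)
env.line_to(*lip([*L,.25],u,np.radians(22),*k),vel=.08)
s=read_state();print(s["clock"],s["gripper_width"],s["tcp_pos"])
p,d=cams.grab_frame("scene");p2,d2=cams.grab_frame("top")
print(proj("top",[*L,.25]),proj("scene",[*L,.25]))
cv2.imwrite("pics/g4.png",np.hstack([cv2.resize(p[150:290,150:310,::-1],(400,350)),cv2.resize(p2[185:285,165:280,::-1],(400,350))]))
E
```

```text
lip seen [[ 0.4162 -0.254   0.065 ]] model [ 0.4246 -0.2325  0.063 ]
19.8083 0.15270885687787294 [0.5018 0.0292 0.3308]
[[218.5896 231.9834]] [[249.7334 192.5394]]
```

View pics/g4.png

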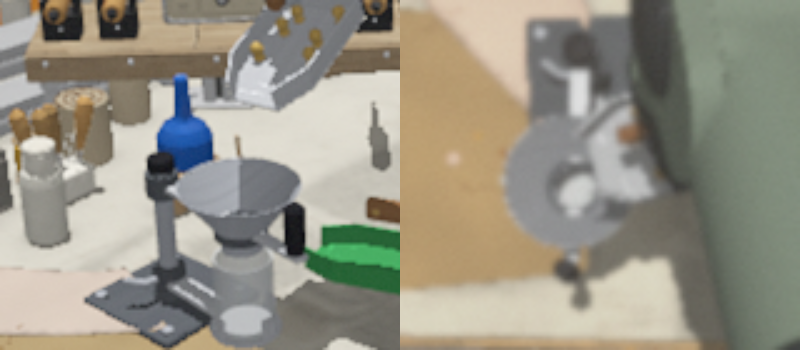

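The scoop is tilted 22° over the funnel with the studs inside. The lip edge runs from (232,93) to (275,108) in the left crop, and is near (597,172) in the right. I'll measure the offset from the planned lip position.

```bash
python3 - <<'E'
from h import *
np.set_printoptions(precision=4,suppress=True)
u=np.radians(105);e=np.array([np.cos(u),np.sin(u)]);L=fun-.022*e;print("model",L)
p,d=cams.grab_frame("scene");C=cloud("scene",d);p2,d2=cams.grab_frame("top");C2=cloud("top",d2)
f=lambda x,y:(150+x*.4,150+y*.4)
print("two",twoview((221.6,234.1),f(254,101)))
for n,D in(("s",C),("t",C2)):
    m=(np.hypot(D[...,0]-.487,D[...,1]-.06)<.09)&(D[...,2]>.215)&(D[...,2]<.30);P=D[m]
    t=(P[:,:2]-L)@e;l=(P[:,:2]-L)@np.array([-e[1],e[0]])
    for z0 in np.arange(.22,.29,.01):
        k=(P[:,2]>=z0)&(P[:,2]<z0+.01)
        if k.sum()>3: print(n,round(z0,3),k.sum(),"fwd",t[k].min(),t[k].max(),"lat",l[k].min(),l[k].max())
E
```

```text
model [0.4867 0.0857]
two (array([0.4827, 0.079 , 0.2538]), np.float64(0.006757715050619271))
s 0.24 14 fwd -0.009496666380084604 -0.005060430555913603 lat -0.025010043330388806 0.02806576581816148
s 0.25 167 fwd -0.034628510814572654 -0.0004269502784879222 lat -0.03083005667320483 0.04039766753162067
s 0.26 267 fwd -0.05924633730918292 0.0031515307093507123 lat -0.03911923215203691 0.04709567749329294
s 0.27 303 fwd -0.08538864240044455 0.006236969104661014 lat -0.03901306235507528 0.04656363115696868
s 0.28 332 fwd -0.10784883110372356 -0.011026064224520855 lat -0.0396721262733255 0.047344090595011205
t 0.24 5 fwd -0.012152635019887666 -0.005742459892605461 lat -0.021570348803534957 0.023169056767758725
t 0.25 136 fwd -0.04211916960142448 -0.004406752169327451 lat -0.03314244999597678 0.030056242239814353
t 0.26 161 fwd -0.05122293973304192 -0.0005556439080597159 lat -0.038919164735080135 0.04201514894808651
t 0.27 75 fwd -0.05975209894567815 0.0027528284958318276 lat -0.03962434472258998 0.04207972383631045
t 0.28 41 fwd -0.05712147907586397 -0.006030826512893526 lat -0.040868767312500116 0.04222066331366998
```

The real lip is about 7 mm short of the plan and centred to 2 mm sideways. I'll shift 6 mm forward and pour.

```bash
cat >> h.py <<'E'
K=(np.radians(35),-1);UP=np.radians(105);EP=np.array([np.cos(UP),np.sin(UP)]);LP=fun-.016*EP
E
python3 - <<'E'
from h import *
np.set_printoptions(precision=4,suppress=True)
rot=lambda a,v:env.line_to(*lip([*LP,.193],UP,np.radians(a),*K),vel=v)
env.line_to(*lip([*LP,.215],UP,np.radians(32),*K),vel=.08)
rot(36,.06)
for a in(42,48,54,60,66,70): rot(a,.05)
env.pause(.6)
s=read_state();print(s["clock"],s["gripper_width"],s["wrist_force"])
p,d=cams.grab_frame("scene");p2,d2=cams.grab_frame("top")
cv2.imwrite("pics/g5.png",np.hstack([cv2.resize(p[150:290,150:310,::-1],(400,350)),cv2.resize(p2[185:285,165:280,::-1],(400,350))]))
E
```

```text
23.7417 0.15092497632724522 [-0.5195  0.3964 -1.7213]
```

View pics/g5.png

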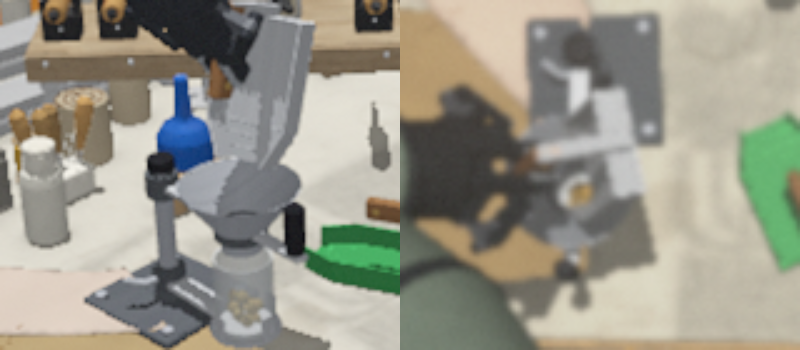

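The pour worked: studs show in the jar at (245,305) in the left crop and the scoop looks empty. I've used all my picture views, so I'll check the rest with colour masks: a shake first, then back to the earlier pose to compare brass pixels.

```bash
python3 - <<'E'
from h import *
for a in(62,72,64,72): env.line_to(*lip([*LP,.195],UP,np.radians(a),*K),vel=.12)
env.pause(.3)
env.line_to(*lip([*LP,.25],UP,np.radians(40),*K),vel=.12)
env.line_to(*lip([*(LP-.006*EP),.25],UP,np.radians(22),*K),vel=.1)
p,d=cams.grab_frame("scene");cv2.imwrite("pics/s6.png",p[:,:,::-1])
g6=cv2.resize(p[150:290,150:310,::-1],(400,350))
def brass(im): 
    h=cv2.cvtColor(im,cv2.COLOR_BGR2HSV);return cv2.inRange(h,(14,90,80),(28,255,255))
g4=cv2.imread("pics/g4.png")[:,:400];g5=cv2.imread("pics/g5.png")[:,:400]
for n,g in(("g4",g4),("g5",g5),("g6",g6)):
    m=brass(g); print(n,"scoop region",cv2.countNonZero(m[5:110,225:370]),"funnel",cv2.countNonZero(m[165:240,170:300]), "jar(loose mask)",cv2.countNonZero(cv2.inRange(cv2.cvtColor(g,cv2.COLOR_BGR2HSV),(12,40,80),(32,255,255))[250:340,205:285]))
s=read_state();print(s["clock"],s["gripper_width"])
E
```

```text
g4 scoop region 885 funnel 56 jar(loose mask) 107
g5 scoop region 125 funnel 59 jar(loose mask) 355
g6 scoop region 83 funnel 54 jar(loose mask) 424
26.825 0.1549202918268149
```

```bash
python3 - <<'E'
from h import *
def brass(im): return cv2.inRange(cv2.cvtColor(im,cv2.COLOR_BGR2HSV),(14,90,80),(28,255,255))
g4=cv2.imread("pics/g4.png")[:,:400];g6=cv2.resize(cv2.imread("pics/s6.png")[150:290,150:310],(400,350))
for g in(g4,g6):
    n,l,st,c=cv2.connectedComponentsWithStats(brass(g)[0:110,225:370]);print([(s[4],(c[i]+[225,0]).round().astype(int).tolist(),np.round(cv2.mean(g[0:110,225:370],(l==i).astype(np.uint8))[:3]).tolist()) for i,s in enumerate(st) if i and s[4]>8])
# jar brass extent and stud points by depth
E
```

```text
[(np.int32(84), [274, 3], [44.0, 66.0, 90.0]), (np.int32(61), [367, 5], [62.0, 94.0, 120.0]), (np.int32(136), [297, 14], [64.0, 106.0, 127.0]), (np.int32(101), [338, 12], [65.0, 107.0, 128.0]), (np.int32(143), [282, 27], [63.0, 105.0, 126.0]), (np.int32(254), [313, 43], [63.0, 106.0, 126.0]), (np.int32(176), [257, 51], [76.0, 126.0, 148.0])]
[(np.int32(62), [274, 3], [45.0, 66.0, 91.0]), (np.int32(61), [367, 5], [63.0, 95.0, 121.0]), (np.int32(9), [348, 70], [70.0, 94.0, 110.0])]
```

The scoop is empty: the only patches left are the grip bar and the background. Now I'll carry it back and set it down.

```bash
python3 - <<'E'
from h import *
np.set_printoptions(precision=4,suppress=True)
env.line_to(*lip([*(LP-.10*EP),.26],UP,0,*K),vel=.15)
env.line_to(*tool(org0+[0,0,.24],U0,0,*K),vel=.2)
env.line_to(tool(org0+[0,0,.02],U0,0,*K)[0],vel=.15)
# in-hand underside check from scene depth: walls/rim heights
hit=env.line_to(tool(org0+[0,0,-.001],U0,0,*K)[0],vel=.03,stop_force=5);s=read_state();print(hit,s["clock"],s["tcp_pos"],s["wrist_force"])
effector.grip(.5,20);env.pause(.3);s=read_state();print(s["wrist_force"])
env.line_to(tool(org0+[0,0,.14],U0,0,*K)[0],vel=.12)
env.movep([.2,-.6,.3],down(.24))
out={}
for n in("scene","top"):
    p,d=cams.grab_frame(n);np.savez(f"pics/{n}9.npz",p=p,d=d);out[n]=(p,d)
s=read_state();print(s["clock"])
for n in out:
    p0=np.load(f"pics/{n}0.npz");p,d=out[n];C=cloud(n,d);C0=cloud(n,p0["d"])
    for nm,x,y,r,z0,z1 in(("spool",.462,-.41,.035,.02,.08),("white",.698,-.073,.035,.02,.11),("block",.40,.34,.06,.012,.03),("scoop bar",.52,-.268,.08,.068,.1)):
        f=lambda D:D[(np.hypot(D[...,0]-x,D[...,1]-y)<r)&(D[...,2]>z0)&(D[...,2]<z1)]
        print(n,nm,len(f(C0)),f(C0).mean(0),len(f(C)),f(C).mean(0))
    k=C[(np.hypot(C[...,0]-.482,C[...,1]-.107)<.075)&(C[...,2]>.174)&(C[...,2]<.187)]
    q=np.linalg.lstsq(np.c_[2*k[:,:2],np.ones(len(k))],(k[:,:2]**2).sum(1),rcond=None)[0];print(n,"funnel",q[:2])
    h=cv2.inRange(cv2.cvtColor(p,cv2.COLOR_RGB2HSV),(12,60,60),(30,255,255))
    m=h>0
    for nm,x,y,r,z0,z1 in(("jar",.482,.107,.045,.02,.1),("funnel",.482,.107,.06,.11,.19),("scoop",.49,-.258,.06,.003,.04)):
        w=m&(np.hypot(C[...,0]-x,C[...,1]-y)<r)&(C[...,2]>z0)&(C[...,2]<z1);print(n,nm,"brass px",w.sum(),C[w].mean(0) if w.any() else "")
    # floor of scoop heights (flatness)
    k=C[(np.hypot(C[...,0]-.47,C[...,1]+.25)<.04)&(C[...,2]<.015)];print(n,"floor plane",np.linalg.lstsq(np.c_[k[:,:2],np.ones(len(k))],k[:,2],rcond=None)[0])
E
```

```text
True 31.1333 [ 0.5027 -0.2629  0.0564] [-0.3771 -1.9663  6.6344]
[-0.0515  0.191   0.4913]
34.9667
scene spool 213 [ 0.4574 -0.4092  0.0428] 210 [ 0.4572 -0.4092  0.0428]
scene white 247 [ 0.6909 -0.0685  0.0462] 18 [ 0.7022 -0.076   0.0784]
scene block 931 [0.3901 0.3399 0.0168] 925 [0.3905 0.3398 0.0168]
scene scoop bar 139 [ 0.5178 -0.268   0.0779] 141 [ 0.517  -0.2669  0.078 ]
scene funnel [0.4801 0.1072]
scene jar brass px 2 [0.4571 0.1277 0.0241]
scene funnel brass px 0 
scene scoop brass px 0 
scene floor plane [0.0087 0.0475 0.0107]
top spool 149 [ 0.4648 -0.4132  0.0543] 146 [ 0.4648 -0.4136  0.0547]
top white 143 [ 0.6967 -0.0735  0.0545] 140 [ 0.697  -0.0735  0.0548]
top block 518 [0.3956 0.339  0.0184] 522 [0.3955 0.3392 0.0185]
top scoop bar 123 [ 0.5237 -0.2708  0.0835] 125 [ 0.5242 -0.2701  0.0836]
top funnel [0.483 0.108]
top jar brass px 37 [0.486  0.11   0.0532]
top funnel brass px 1 [0.4758 0.0919 0.1323]
top scoop brass px 0 
top floor plane [0.0038 0.0101 0.0045]
```

```bash
python3 - <<'E'
from h import *
p=np.load("pics/top9.npz");p0=np.load("pics/top0.npz");C=cloud("top",p["d"])
m=cv2.inRange(cv2.cvtColor(p["p"],cv2.COLOR_RGB2HSV),(12,60,60),(30,255,255))>0
w=m&(np.hypot(C[...,0]-.482,C[...,1]-.107)<.045);print(np.sort(C[w][:,2]).round(3))
df=(abs(p["p"].astype(int)-p0["p"]).max(2)>30).astype(np.uint8);n,l,st,c=cv2.connectedComponentsWithStats(df)
print([(s[4],c[i].round().tolist(),C[int(c[i][1]),int(c[i][0])].round(3).tolist()) for i,s in enumerate(st) if i and s[4]>4 and c[i][1]<290])
s=np.load("pics/scene9.npz");P=s["p"][255:290,225:268];h=cv2.inRange(cv2.cvtColor(P,cv2.COLOR_RGB2HSV),(12,40,80),(32,255,255));n,l,st,c=cv2.connectedComponentsWithStats(h)
D=cloud("scene",s["d"])
print([(q[4],(c[i]+[225,255]).round().tolist(),plane("scene",c[i]+[225,255],.045).round(3).tolist()) for i,q in enumerate(st) if i and q[4]>3])
E
```

```text
[0.01  0.014 0.015 0.02  0.028 0.033 0.041 0.042 0.044 0.047 0.048 0.049
 0.049 0.05  0.051 0.052 0.052 0.053 0.053 0.053 0.053 0.055 0.055 0.055
 0.055 0.056 0.056 0.056 0.058 0.059 0.059 0.062 0.063 0.063 0.064 0.064
 0.066 0.067 0.068 0.07  0.132]
[(np.int32(1061), [184.0, 222.0], [0.557, 0.23, 0.005]), (np.int32(1228), [217.0, 240.0], [0.489, 0.112, 0.053]), (np.int32(5), [226.0, 225.0], [0.519, 0.072, 0.173]), (np.int32(37), [328.0, 232.0], [0.533, -0.253, 0.004]), (np.int32(21), [342.0, 231.0], [0.538, -0.3, 0.001]), (np.int32(21), [336.0, 240.0], [0.503, -0.283, 0.006]), (np.int32(20), [320.0, 243.0], [0.492, -0.226, 0.002]), (np.int32(18), [336.0, 247.0], [0.48, -0.28, -0.002])]
[(np.int32(8), [245.0, 267.0], [[0.508, 0.092, 0.045]]), (np.int32(20), [251.0, 271.0], [[0.488, 0.093, 0.045]]), (np.int32(13), [244.0, 273.0], [[0.493, 0.111, 0.045]]), (np.int32(16), [249.0, 277.0], [[0.469, 0.113, 0.045]]), (np.int32(116), [234.0, 286.0], [[0.466, 0.164, 0.045]])]
```

The only changes are the swung funnel and the studs gone from the scoop. There are no strays, nothing is stuck in the funnel, and the brass lies piled at the jar's bottom. Handing in.

```bash
python3 -c "
from station import env
print(env.hand_in())"
```

```text
the job is handed in; nothing more can be done
None
```

Job handed in at about 35 s of the 72 s allowed: the funnel is centred over the jar to about 1 mm, the scoop is empty and back flat on its spot, the white jar, spool and block have not moved, and the studs are in the jar with none left in the scoop, funnel or on the bench (I could not count all six one by one).

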